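# Set the dose marker to the evening key

## Robot

A 6-joint arm with a two-finger parallel gripper is mounted at the origin on the work surface. World frame = base frame: x ahead of the robot, y to its left, z up, the work surface at z = 0. Lengths are in m, angles in rad, forces in N, time in s.
With the tool pointing down it reaches from about 0.225 to 0.875 m from the base axis. Payload 3.4 kg.
Tool frame: the origin (TCP) lies on the mounting face of the last link; the fingertips stand 173 mm ahead of it and the grasp point (between the pads) lies 155 mm ahead of it; x points along the fingers, y is the direction in which the jaws open and shut, and the axes are right-handed (so a half turn about x gives the same grasp; the last joint's range is limited). The gripper opens to 85 mm and grips with 20 to 120 N. Pads are 22 mm wide; open, the fingers measure 114 mm over their backs; the gripper's body (76 mm by 85 mm) begins 54 mm behind the grasp point. The pads swing forward as they close: fully open they stand 13 mm farther back than shut.
Start: joints at [-1.407, 0.276, 1.505, -0, 1.361, -0.121], TCP at [0.162, -0.552, 0.405] pointing down, gripper open.
Joint ranges: [-2.89, 2.89], [-0.75, 2.08], [0.22, 2.7], [-1.18, 4.32], [0.11, 2.71], [-2.7, 2.7]. Speed limits (rad/s): [2.57, 2.57, 3.14, 3.14, 3.14, 3.14].

## Interface

Orientations are given as a unit quaternion [w, x, y, z].
In Python, from rig import manip gives the robot as it stands.
- The arm moves only by the tool arm_command, never from a script. Its argument "targets" is a list of rows, each an object with "dp": the shift along the tool's x, y, z in m, a list of three; "turn": the turn, a rotation vector about the tool's x, y, z in degrees, a list of three; "grip": the opening, from -1 (shut) to 1 (fully open). In form: [{"dp": [tx, ty, tz], "turn": [wx, wy, wz], "grip": grip}, ...]. A call has 1 to 8 rows; each row shifts and turns the commanded pose from where the row before left it, along the tool's axes as they then stand; what a row does not reach is not made up. A row lasts 1/10 s, in which the tool goes at most 50 mm and 8.59 degrees, less where a joint would pass 70% of its speed; a pose out of reach is approached as far as the arm can. A call with a gripper value outside its range is refused whole. The fingers move at their own pace and stop on an object; "grip_force" is the grip in N (left out, the last holds). Time passes only in rows, so rows that do not move let the fingers close. It gives the time, the measured TCP pose, the force and the opening at its end, in the units of the state.
- manip.get_state(): the state, without advancing time (a new reading comes with each control period).
- manip.get_image(name): name is "scene" or "side" or "wrist"; returns the picture (420x560x3 uint8, red, green, blue); there is no depth.
- manip.calibration(name): a dict with "fx", "fy", "cx", "cy" (pixels), "k1" (the pictures are not rectified: a ray, as slopes to the right and down, at radius r is drawn at 1 + k1 r^2 times it, then the intrinsics apply), "R" (3x3) and "t" (3): a world point X has camera coordinates R X + t. Camera axes: x right, y down, z forward; pixel columns grow to the right and rows downward; lengths in m; the calibration is good to about 2 mm. A picture is of the moment at which its call begins: read the wrist's pose just before it. calibration takes no time and is no camera call; for the wrist camera it gives the pose at the moment of the call.
- manip.sign_off(): hands the job in, once; it reports no verdict.
The state is a dict: "clock": time; "qpos": joint angles; "qd": joint speeds; "effort": joint torques, N m; "position": TCP position; "ee_rot": TCP orientation; "contact_force": force on the tool from outside, world axes, zero at the start; "moment": the same for the moment, N m; "width": finger opening in m.
Only numpy, scipy, OpenCV 4.12 (cv2) and the standard library are available. Lean on these libraries where they do the work, as an engineer would, in place of code of your own. Each camera call takes 0.05 s, during which the arm holds its last target.

## Task

The dose marker on the shelf, a dark box with three coloured interlocked keys in a row, still has its yellow morning key down. Press the blue key, and no other, fully down so that it stays down and the yellow key pops up, and leave the glass dropper bottle beside the marker standing where it is.

Things in the scene. Friction and masses are not known exactly. Their poses are not given: they have to be found in the camera images.
- blue_key_top (a point): Centre of the top face of the blue key, a flat block 50 mm (x) by 40 mm (y), one of three equal keys (blue, yellow, green; order varies) in one row along y, at 54 mm spacing, 14 mm apart. Moves with the key; z up. Key tops stand 74 mm above the shelf when up, 62 mm when down. The marker: a fixed dark grey box centred under the row, 95 (x) by 190 (y) by 60 mm high, turned up to 20 degrees.
- blue_key (a joint): The blue key, up at the start. Its joint is its downward travel in m: 0 = fully up, 0.012 = fully down. Exactly one of the three keys is down: as one goes down, the one that was down rises as much. About 4 N starts it moving; the resistance fades towards half travel, then the key snaps down by itself and stays. At 12 mm it meets a firm stop.
- yellow_key (a joint): The yellow key, fully down at the start, in the same row. Its joint is its downward travel in m: 0 = fully up, 0.012 = fully down.
- dropper_bottle: Loose amber glass bottle with black dropper cap, 33 mm in diameter, 102 mm tall, standing 170 to 195 mm from the middle of the marker, off the end of its row towards the point's -y. Origin at the centre of its underside, z up.
Things that resemble listed ones, but are neither listed nor needed, are in the scene too. There is more than one size of the dropper_bottle; the job needs the smallest.

How it is judged:
By the outcome, as a careful person would: the job done as asked, in the order asked, and still so for the second after the job is handed in, with the robot touching nothing.
It also fails if it takes over 26 s, if anything falls off the work surface, if the arm or the gripper's body presses on something with over 40 N, if the wrist force passes 120 N, or if a joint passes its speed limit or range.

## Working session

There is one attempt and no reset: what is moved stays moved. The work goes in short steps, Python scripts to look and compute and a tool call to move; the robot and the scene stay as the last step left them, time stands still between calls to the robot, and variables do not carry over. Pictures are saved under pics/ and viewed, and the job is handed in when it is done.

Besides the shell and the picture viewer there is one more tool, called by a JSON object that holds its "method" and its "body", one argument or row to a line. arm_command: Moves the arm, as the interface text tells. Its arguments: {"type":"object","properties":{"targets":{"type":"array"},"grip_force":{"type":"number"}},"required":["targets"]}

```bash
mkdir -p pics; ls
python3 - <<'E'
from rig import manip
import cv2
print(manip.get_state())
for n in ["scene","side","wrist"]:
    c=manip.calibration(n); print(n,c)
    cv2.imwrite(f"pics/{n}0.png",manip.get_image(n)[:,:,::-1])
E
```

```text
pics
{'clock': 0.0, 'qpos': array([-1.40700890e+00,  2.76613441e-01,  1.50612450e+00, -2.01181079e-05,
        1.36072887e+00, -1.20976319e-01]), 'qd': array([-0.00015287, -0.00011942,  0.0008722 , -0.00054809, -0.00029463,
       -0.00103174]), 'effort': array([ 1.64045182e-04, -4.16766572e+01, -2.45802712e+01, -3.77237177e-05,
        1.11554601e-02,  1.17246466e-05]), 'position': array([ 0.16150478, -0.55163276,  0.40383235]), 'ee_rot': array([-0.09967848, -0.69992978, -0.1010031 ,  0.69997205]), 'contact_force': array([ 0.45805099,  0.7290083 , -0.07465081]), 'moment': array([0.00229485, 0.00941334, 0.02637652]), 'width': 0.08546325254862426}
scene {'fx': 453.85089587731676, 'fy': 453.85089587731676, 'cx': 281.5144842092786, 'cy': 210.22089448576983, 'k1': -0.13089941091554938, 'R': array([[ 0.60455758,  0.7965449 , -0.00513416],
       [ 0.68136977, -0.5204597 , -0.51464253],
       [-0.412608  ,  0.30763279, -0.85738947]]), 't': array([-0.34105883, -0.39687036,  1.12583231])}
side {'fx': 397.3050022987252, 'fy': 397.3050022987252, 'cx': 287.37557369313555, 'cy': 205.62825778951262, 'k1': -0.11946038959367011, 'R': array([[ 0.96507807, -0.26188125,  0.00652139],
       [-0.13141232, -0.50551265, -0.85275305],
       [ 0.22661668,  0.82211628, -0.5222736 ]]), 't': array([-0.58214742,  0.14386132,  0.57256389])}
wrist {'fx': 323.49844413464115, 'fy': 323.49844413464115, 'cx': 280.43522162584657, 'cy': 209.70684403512365, 'k1': -0.05251837003872202, 'R': array([[ 0.28093401, -0.95972639, -0.0011563 ],
       [-0.92133577, -0.27003316,  0.27968284],
       [-0.26873124, -0.07750708, -0.96009175]]), 't': array([-0.57467256, -0.03666934,  0.37836604])}
```

View pics/scene0.png

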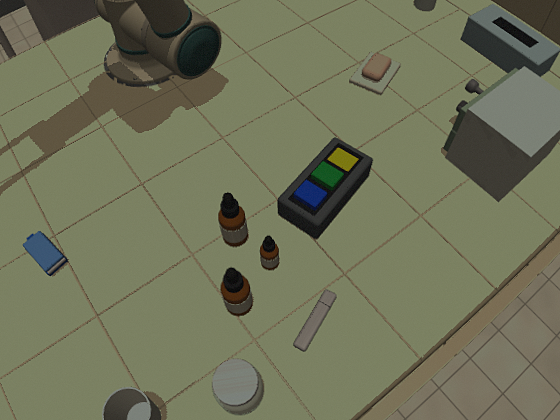

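View pics/side0.png

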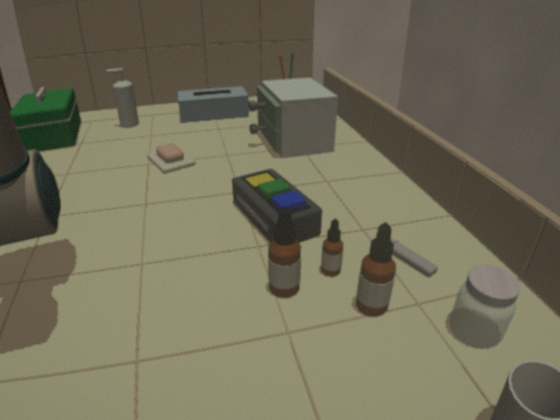

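View pics/wrist0.png

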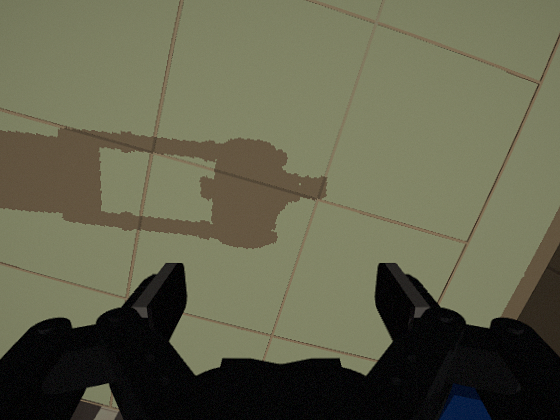

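The scene view shows the marker with yellow (343,159), green (327,175) and blue (311,194) keys. Three dropper bottles stand nearby, the smallest at (269,253). The side view shows blue at (289,200) and the small bottle at (332,250). Next I triangulate all of these.

```bash
cat > h.py <<'E'
import numpy as np, cv2
from rig import manip
def ray(c,uv):
    K=np.array([[c['fx'],0,c['cx']],[0,c['fy'],c['cy']],[0,0,1]])
    p=cv2.undistortPoints(np.array([[uv]],float),K,np.array([c['k1'],0,0,0,0.]))[0,0]
    R=np.array(c['R']);t=np.array(c['t'])
    d=R.T@np.array([p[0],p[1],1]); return -R.T@t,d/np.linalg.norm(d)
def onz(c,uv,z):
    o,d=ray(c,uv); return o+d*(z-o[2])/d[2]
def tri(rs):
    A=sum(np.eye(3)-np.outer(d,d) for o,d in rs);b=sum((np.eye(3)-np.outer(d,d))@o for o,d in rs)
    X=np.linalg.solve(A,b); return X,[np.linalg.norm(np.cross(X-o,d)) for o,d in rs]
HUE={'blue':(110,130),'green':(50,75),'yellow':(22,34)}
def mask(img,col,roi):
    hsv=cv2.cvtColor(img,cv2.COLOR_RGB2HSV);a,b=HUE[col]
    m=cv2.inRange(hsv,(a,150,60),(b,255,255))
    z=np.zeros_like(m);x0,y0,x1,y1=roi;z[y0:y1,x0:x1]=m[y0:y1,x0:x1]
    return z
def quad(m):
    c=max(cv2.findContours(m,cv2.RETR_EXTERNAL,cv2.CHAIN_APPROX_NONE)[0],key=cv2.contourArea)
    M=cv2.moments(c); return (M['m10']/M['m00'],M['m01']/M['m00']),cv2.contourArea(c),c
E
python3 - <<'E'
from h import *
rois={'scene':(270,130,380,240),'side':(225,165,325,220)}
im={n:cv2.cvtColor(cv2.imread(f'pics/{n}0.png'),cv2.COLOR_BGR2RGB) for n in rois}
for col in HUE:
    rs=[]
    for n in rois:
        c=manip.calibration(n)
        p,a,ct=quad(mask(im[n],col,rois[n])); rs.append(ray(c,p)); print(col,n,np.round(p,1),a,cv2.boundingRect(ct), onz(c,p,.062 if col=='yellow' else .074).round(4))
    print(tri(rs))
c={n:manip.calibration(n) for n in rois}
# small bottle: cap top, base centre
print('cap',tri([ray(c['scene'],(267.5,238)),ray(c['side'],(334.5,221))]))
print('base',onz(c['scene'],(270.5,266),0),onz(c['side'],(331.5,271),0))
for n,b in (('scene',(340,180,3)),):pass
def crop(n,x0,y0,x1,y1):
    return cv2.resize(im[n][y0:y1,x0:x1,::-1],(400,400),interpolation=cv2.INTER_CUBIC)
cv2.imwrite('pics/crop1.png',np.hstack([crop('scene',210,130,390,310),crop('side',225,150,405,330)]))
E
```

```text
blue scene [310.3 192.9] 467.5 (294, 179, 33, 28) [0.6138 0.0279 0.074 ]
blue side [287.6 198.4] 211.0 (273, 192, 31, 14) [0.6103 0.0261 0.074 ]
(array([0.61179198, 0.02967998, 0.07123982]), [np.float64(0.0006950929878907007), np.float64(0.0006950929878905967)])
green scene [327.3 173.7] 409.0 (311, 161, 33, 26) [0.5999 0.0799 0.074 ]Traceback (most recent call last):
  File "<stdin>", line 8, in <module>
  File "h.py", line 20, in quad
    c=max(cv2.findContours(m,cv2.RETR_EXTERNAL,cv2.CHAIN_APPROX_NONE)[0],key=cv2.contourArea)
ValueError: max() iterable argument is empty
```

```bash
sed -i "s/(50,75)/(45,85)/;s/(a,150,60)/(a,110,35)/" h.py
python3 - <<'E'
from h import *
rois={'scene':(270,130,380,240),'side':(225,165,325,220)}
im={n:cv2.cvtColor(cv2.imread(f'pics/{n}0.png'),cv2.COLOR_BGR2RGB) for n in rois}
def crop(n,x0,y0,x1,y1):
    return cv2.resize(im[n][y0:y1,x0:x1,::-1],(400,400),interpolation=cv2.INTER_CUBIC)
cv2.imwrite('pics/crop1.png',np.hstack([crop('scene',210,130,390,310),crop('side',225,150,405,330)]))
c={n:manip.calibration(n) for n in rois}
for col in HUE:
    rs=[]
    for n in rois:
        try:p,a,ct=quad(mask(im[n],col,rois[n]))
        except ValueError: print('none',col,n);continue
        rs.append(ray(c[n],p)); print(col,n,np.round(p,1),a,cv2.boundingRect(ct), onz(c[n],p,.062 if col=='yellow' else .074).round(4))
    print(tri(rs))
print('cap',tri([ray(c['scene'],(267.5,238)),ray(c['side'],(334.5,221))]))
print('base',onz(c['scene'],(270.5,266),0),onz(c['side'],(331.5,271),0))
E
```

```text
blue scene [310.1 194.4] 584.5 (294, 179, 33, 32) [0.6162 0.0256 0.074 ]
blue side [288.1 198.7] 314.0 (272, 191, 33, 16) [0.6108 0.0249 0.074 ]
(array([0.61307087, 0.02834875, 0.07053418]), [np.float64(0.0016080319728642382), np.float64(0.0016080319728641855)])
green scene [326.7 174.9] 518.5 (311, 161, 33, 29) [0.6014 0.0772 0.074 ]
green side [273.4 185.8] 210.0 (259, 180, 30, 14) [0.597  0.0769 0.074 ]
(array([0.59868976, 0.07975967, 0.07124089]), [np.float64(0.0013784270143813002), np.float64(0.0013784270143814155)])
yellow scene [342.3 159. ] 377.5 (327, 148, 32, 24) [0.585  0.1318 0.062 ]
yellow side [259.  178.8] 208.5 (246, 172, 29, 15) [0.5812 0.1335 0.062 ]
(array([0.58251361, 0.13412013, 0.06030429]), [np.float64(0.0016421978841320052), np.float64(0.0016421978841317376)])
cap (array([ 0.65040567, -0.09371936,  0.09680416]), [np.float64(0.0004138944033576697), np.float64(0.00041389440335786126)])
base [ 0.65792576 -0.09635583  0.        ] [ 0.65172835 -0.09488086  0.        ]
```

View pics/crop1.png

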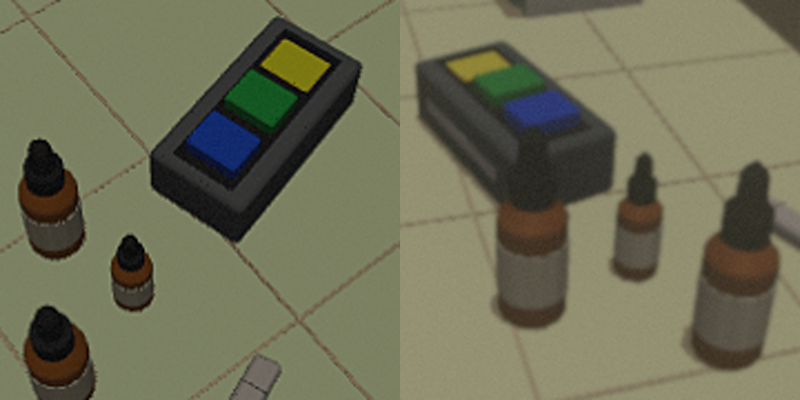

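The small bottle is the target one: its cap sits at z≈0.097–0.102 and it is 183 mm from the middle of the marker. The blue key top is near (0.612, 0.028, 0.072), with spacing about 53 mm and yaw about 15.5°. All of this matches the text. Now the move in tool axes.

```bash
cat >> h.py <<'E'
from scipy.spatial.transform import Rotation as Rot
def tool():
    s=manip.get_state();q=s['ee_rot'];R=Rot.from_quat([q[1],q[2],q[3],q[0]]).as_matrix();return s,R
E
python3 - <<'E'
from h import *
s,R=tool(); print(R.round(4))
d=np.array([.612,.028,s['position'][2]-.0])-s['position']
print('dp',R.T@d, 'yaw of tool y',np.degrees(np.arctan2(R[1,1],R[0,1])))
c={n:manip.calibration(n) for n in('scene','side')}
print('big caps',tri([ray(c['scene'],(228,195)),ray(c['side'],(286,212))]),tri([ray(c['scene'],(232,270)),ray(c['side'],(384,228))]))
E
```

```text
[[-2.000e-04  2.809e-01 -9.597e-01]
 [ 1.400e-03 -9.597e-01 -2.809e-01]
 [-1.000e+00 -1.400e-03 -2.000e-04]]
dp [ 0.00070645 -0.42980544 -0.59518246] yaw of tool y -73.68398347062515
big caps (array([ 0.56841612, -0.11184712,  0.13881936]), [np.float64(0.001995421593347109), np.float64(0.0019954215933471902)]) (array([ 0.68091632, -0.18031323,  0.13782551]), [np.float64(0.0012517091741278586), np.float64(0.0012517091741279288)])
```

The tool's y axis is already in line with the key row, so I keep the orientation, shut the gripper and go across at the current height. The tall bottles' caps are at about 0.14 m and the fingertips at 0.23 m.

{"method": "arm_command", "body": {
  "targets": [
    {"dp": [0,-0.027,-0.037],"turn": [0,0,0],"grip": -1},
    {"dp": [0,-0.027,-0.037],"turn": [0,0,0],"grip": -1},
    {"dp": [0,-0.027,-0.037],"turn": [0,0,0],"grip": -1},
    {"dp": [0,-0.027,-0.037],"turn": [0,0,0],"grip": -1},
    {"dp": [0,-0.027,-0.037],"turn": [0,0,0],"grip": -1},
    {"dp": [0,-0.027,-0.037],"turn": [0,0,0],"grip": -1},
    {"dp": [0,-0.027,-0.037],"turn": [0,0,0],"grip": -1},
    {"dp": [0,-0.027,-0.037],"turn": [0,0,0],"grip": -1}
  ],
  "grip_force": 40
}}

```text
clock: 0.95
position: [0.3856, -0.2597, 0.4047]
ee_rot: [0.1, 0.7, 0.1, -0.7]
contact_force: [1.4, -1.0, 0.0]
width: 0.0003
```

{"method": "arm_command", "body": {
  "targets": [
    {"dp": [0,-0.027,-0.037],"turn": [0,0,0],"grip": -1},
    {"dp": [0,-0.027,-0.037],"turn": [0,0,0],"grip": -1},
    {"dp": [0,-0.027,-0.037],"turn": [0,0,0],"grip": -1},
    {"dp": [0,-0.027,-0.037],"turn": [0,0,0],"grip": -1},
    {"dp": [0,-0.027,-0.037],"turn": [0,0,0],"grip": -1},
    {"dp": [0,-0.027,-0.037],"turn": [0,0,0],"grip": -1},
    {"dp": [0,0,0],"turn": [0,0,0],"grip": -1},
    {"dp": [0,0,0],"turn": [0,0,0],"grip": -1}
  ]
}}

```text
clock: 1.75
position: [0.5527, -0.0427, 0.404]
ee_rot: [-0.101, -0.699, -0.101, 0.7]
contact_force: [-1.0, -1.2, 0.3]
width: -0.0003
```

Run:
```python
from h import *
s,R=tool(); print(s['clock'],s['position'],s['width'],s['contact_force'],R.round(3))
c=manip.calibration('wrist'); im=manip.get_image('wrist'); cv2.imwrite('pics/wrist1.png',im[:,:,::-1])
d=np.array([.612,.028,s['position'][2]])-s['position']; print(R.T@d)
for col in HUE:
    try:p,a,ct=quad(mask(im,col,(0,0,560,420)));print(col,np.round(p),a,cv2.boundingRect(ct),onz(c,p,.062 if col=='yellow' else .074))
    except ValueError:print('none')
```

```text
1.75 [ 0.55268015 -0.04269284  0.4040056 ] -0.0002998538948653672 [-0.99880292 -1.23165709  0.29824108] [[-0.002  0.283 -0.959]
 [-0.    -0.959 -0.283]
 [-1.    -0.     0.002]]
[-0.00013332 -0.05098376 -0.07692178]
blue [224. 108.] 2547.0 (201, 79, 47, 59) [0.61260307 0.02688232 0.074     ]
green [165. 107.] 2592.0 (140, 78, 51, 59) [0.59898166 0.07764688 0.074     ]
yellow [111. 106.] 2079.0 (89, 80, 45, 55) [0.58448028 0.13104704 0.062     ]
```

View pics/wrist1.png

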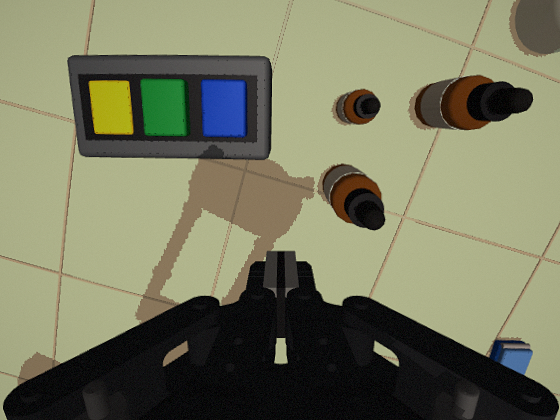

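The wrist view puts blue at (224,108), which gives (0.6126, 0.027). That agrees with the other views to 1–2 mm. I finish the lateral move, then descend to about 15 mm above the key.

{"method": "arm_command", "body": {
  "targets": [
    {"dp": [0,-0.0255,-0.0387],"turn": [0,0,0],"grip": -1},
    {"dp": [0,-0.0255,-0.0387],"turn": [0,0,0],"grip": -1},
    {"dp": [0,0,0],"turn": [0,0,0],"grip": -1},
    {"dp": [0.045,0,0],"turn": [0,0,0],"grip": -1},
    {"dp": [0.045,0,0],"turn": [0,0,0],"grip": -1},
    {"dp": [0.035,0,0],"turn": [0,0,0],"grip": -1},
    {"dp": [0.015,0,0],"turn": [0,0,0],"grip": -1},
    {"dp": [0,0,0],"turn": [0,0,0],"grip": -1}
  ]
}}

```text
clock: 2.6
position: [0.6104, 0.0252, 0.2619]
ee_rot: [-0.099, -0.698, -0.1, 0.703]
contact_force: [0.5, -0.2, 0.8]
width: 0.0001
```

Run:
```python
from h import *
s,R=tool(); print(s['clock'],s['position'],s['contact_force'],'tip',s['position']+R[:,0]*.173)
d=np.array([.6125,.0275,s['position'][2]-.173])-(s['position']+R[:,0]*.173); print(R.T@d)
c=manip.calibration('wrist'); im=manip.get_image('wrist')
cs=manip.calibration('side');ss=manip.get_image('side')
sc=manip.get_image('scene')
cv2.imwrite('pics/wrist2.png',im[:,:,::-1])
cv2.imwrite('pics/ss2.png',np.hstack([cv2.resize(sc[120:240,260:400,::-1],(400,343)),cv2.resize(ss[120:240,220:360,::-1],(400,343))]))
```

```text
2.6 [0.61035291 0.02524149 0.26192635] [ 0.5137336  -0.2133634   0.75584368] tip [0.60910464 0.02519175 0.08893086]
[-2.06523319e-05 -1.26960013e-03 -3.90438740e-03]
```

View pics/wrist2.png

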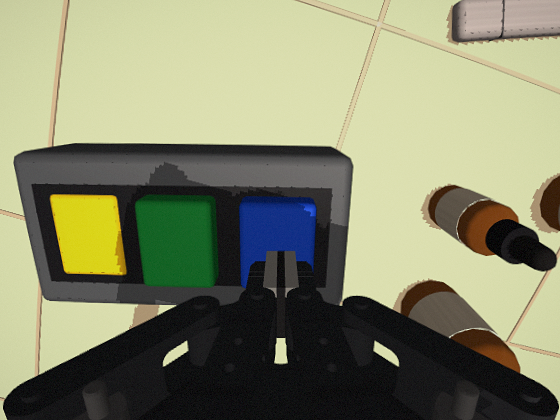

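View pics/ss2.png

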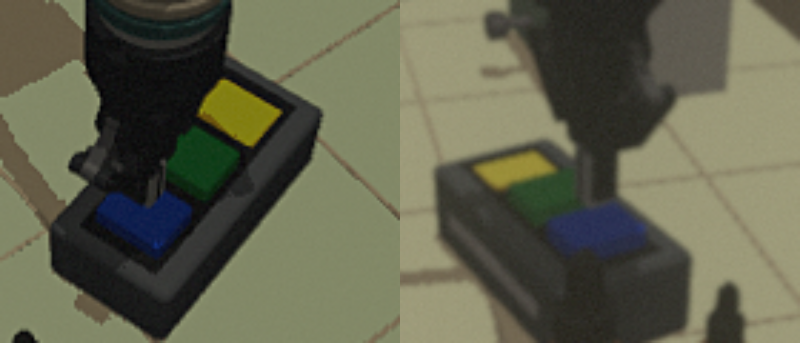

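The fingertips are centred over blue and clear of green, about 15 mm above it. I press in small steps.

{"method": "arm_command", "body": {
  "targets": [
    {"dp": [0.005,-0.001,-0.003],"turn": [0,0,0],"grip": -1},
    {"dp": [0.006,0,0],"turn": [0,0,0],"grip": -1},
    {"dp": [0.003,0,0],"turn": [0,0,0],"grip": -1},
    {"dp": [0.003,0,0],"turn": [0,0,0],"grip": -1},
    {"dp": [0.003,0,0],"turn": [0,0,0],"grip": -1},
    {"dp": [0.002,0,0],"turn": [0,0,0],"grip": -1},
    {"dp": [0,0,0],"turn": [0,0,0],"grip": -1}
  ]
}}

```text
clock: 3.45
position: [0.615, 0.029, 0.2423]
ee_rot: [-0.1, -0.7, -0.1, 0.7]
contact_force: [-0.7, 0.5, 0.2]
width: 0.0001
```

Run:
```python
from h import *
s,R=tool(); print(s['clock'],s['position'],s['contact_force'],'tip',s['position']+R[:,0]*.173)
im=manip.get_image('wrist')
cv2.imwrite('pics/wrist3.png',im[:,:,::-1])
```

```text
3.45 [0.61497071 0.02901608 0.24226148] [-0.68712643  0.45006824  0.22817711] tip [0.61489866 0.02900738 0.0692615 ]
```

View pics/wrist3.png

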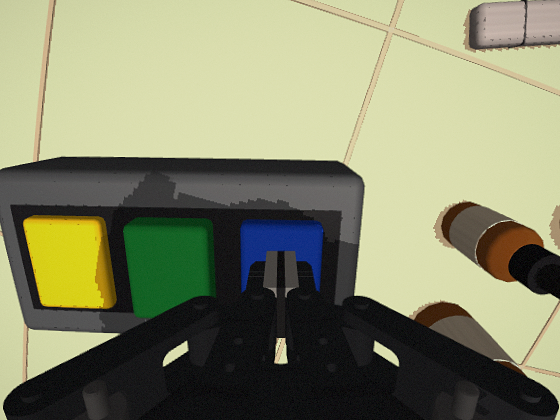

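The tip is at 0.069 with no measurable force, so this is not conclusive yet. I continue down to the stop.

{"method": "arm_command", "body": {
  "targets": [
    {"dp": [0.002,0,0],"turn": [0,0,0],"grip": -1},
    {"dp": [0.002,0,0],"turn": [0,0,0],"grip": -1},
    {"dp": [0.002,0,0],"turn": [0,0,0],"grip": -1},
    {"dp": [0,0,0],"turn": [0,0,0],"grip": -1}
  ]
}}

```text
clock: 3.9
position: [0.6149, 0.0289, 0.2362]
ee_rot: [-0.1, -0.7, -0.1, 0.7]
contact_force: [-0.0, -0.1, 0.9]
width: 0.0001
```

{"method": "arm_command", "body": {
  "targets": [
    {"dp": [0.001,0,0],"turn": [0,0,0],"grip": -1},
    {"dp": [0,0,0],"turn": [0,0,0],"grip": -1}
  ]
}}

```text
clock: 4.1
position: [0.6151, 0.0289, 0.2356]
ee_rot: [0.1, 0.7, 0.1, -0.7]
contact_force: [0.2, -0.3, -0.0]
width: 0.0002
```

Run:
```python
from h import *
s,R=tool(); print(s['clock'],s['position'],s['contact_force'],'tip',s['position']+R[:,0]*.173)
im=manip.get_image('wrist')
cv2.imwrite('pics/wrist4.png',im[:,:,::-1])
```

```text
4.1 [0.61507553 0.02891577 0.23560356] [ 0.18243663 -0.29027582 -0.02339911] tip [0.6150863  0.02889844 0.06260356]
```

View pics/wrist4.png

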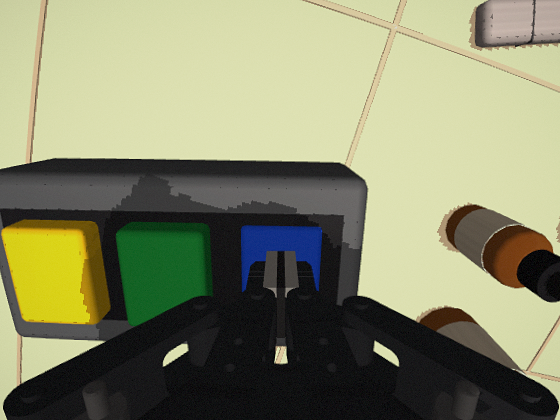

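Yellow has popped up: it now overlaps its recess edge. Blue snapped down ahead of the fingers. I touch the stop once lightly to confirm, then retreat.

{"method": "arm_command", "body": {
  "targets": [
    {"dp": [0.001,0,0],"turn": [0,0,0],"grip": -1},
    {"dp": [0,0,0],"turn": [0,0,0],"grip": -1}
  ]
}}

```text
clock: 4.35
position: [0.6151, 0.0289, 0.2355]
ee_rot: [0.1, 0.7, 0.1, -0.7]
contact_force: [-0.9, -0.3, 4.9]
width: 0.0
```

The stop is met: 4.9 N at tip z 0.0625. Now I retract straight up and check.

{"method": "arm_command", "body": {
  "targets": [
    {"dp": [-0.01,0,0],"turn": [0,0,0],"grip": -1},
    {"dp": [-0.03,0,0],"turn": [0,0,0],"grip": -1},
    {"dp": [-0.045,0,0],"turn": [0,0,0],"grip": -1},
    {"dp": [-0.045,0,0],"turn": [0,0,0],"grip": -1},
    {"dp": [-0.03,0,0],"turn": [0,0,0],"grip": -1},
    {"dp": [0,0.02,0.04],"turn": [0,0,0],"grip": -1},
    {"dp": [0,0.02,0.04],"turn": [0,0,0],"grip": -1},
    {"dp": [0,0,0],"turn": [0,0,0],"grip": -1}
  ]
}}

```text
clock: 5.15
position: [0.5459, -0.034, 0.3955]
ee_rot: [-0.1, -0.699, -0.099, 0.701]
contact_force: [0.4, 0.6, 0.3]
width: 0.0002
```

Run:
```python
from h import *
s,R=tool(); print(s['clock'],s['position'],s['contact_force'])
c={n:manip.calibration(n) for n in('scene','side','wrist')}
im={n:manip.get_image(n) for n in c}
roi={'scene':(270,130,380,240),'side':(225,160,325,220),'wrist':(0,0,560,420)}
for col in HUE:
  rs=[]
  for n in c:
    try:p,a,ct=quad(mask(im[n],col,roi[n]));rs.append(ray(c[n],p));print(col,n,np.round(p,1),a)
    except ValueError:print('none',col,n)
  print(tri(rs))
cv2.imwrite('pics/ss5.png',np.hstack([cv2.resize(im['scene'][130:310,210:390,::-1],(400,400)),cv2.resize(im['side'][150:330,225:405,::-1],(400,400))]))
cv2.imwrite('pics/wrist5.png',im['wrist'][:,:,::-1])
```

```text
5.15 [ 0.54585618 -0.03401556  0.39552195] [0.44639859 0.56231876 0.34886854]
blue scene [309.9 196.2] 462.5
blue side [288.5 203.2] 249.5
blue wrist [235.3 108.5] 2310.0
(array([0.61113512, 0.02659858, 0.06299629]), [np.float64(0.0027933528129662636), np.float64(0.001110896616850384), np.float64(0.0036323262882602112)])
green scene [326.6 174.9] 525.0
green side [272.9 185.7] 218.5
green wrist [173.6 107.6] 2733.5
(array([0.59673564, 0.07774984, 0.07194312]), [np.float64(0.00330695396985151), np.float64(0.0016968993240926932), np.float64(0.003184398491117938)])
yellow scene [342.7 157. ] 498.0
yellow side [260.8 175.4] 285.0
yellow wrist [114.1 107.3] 2719.0
(array([0.58338545, 0.12967377, 0.07003818]), [np.float64(0.002792753164186203), np.float64(0.001218680777800033), np.float64(0.003639455309272656)])
```

View pics/ss5.png

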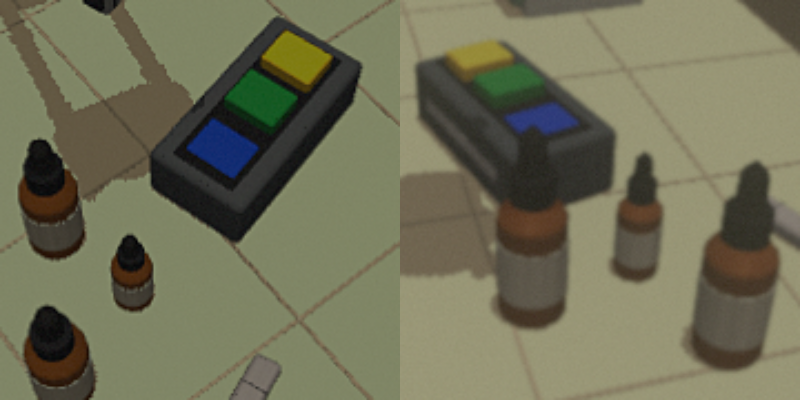

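View pics/wrist5.png

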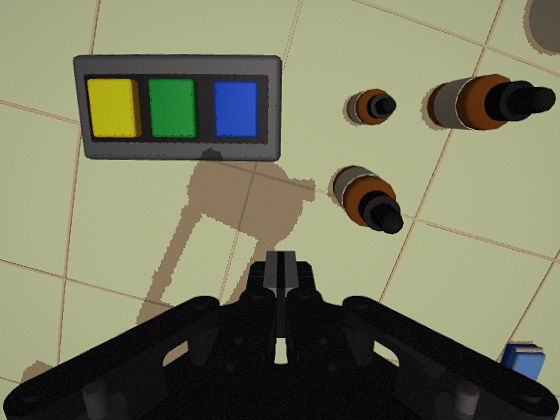

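Blue is down (flush, z≈0.063), and yellow and green are up. All the bottles stand at the same pixels as before, and the arm is clear. I hand it in.

```bash
python3 -c "
from rig import manip
print(manip.sign_off())"
```

```text
the job is handed in; nothing more can be done
None
```

I pressed the blue key down with the closed fingertips, and it stayed down while the yellow key popped up. I then lifted the arm clear and handed the job in at about 5.3 s.

- **Keys:** After the arm withdrew, blue's top measured z ≈ 0.063 m, which is down. Green (0.072 m) and yellow (0.070 m) were both up.
- **Press:** The key gave no measurable force until it reached its stop. A final 1 mm nudge read 4.9 N there, with the fingertips at 0.0625 m.
- **Bottles:** The small dropper bottle and the two larger ones look unmoved in the before and after pictures.
- **Disagreement:** The rays from the three camera views missed each other by up to 3.6 mm in the last measurement. Part of this is that the colour masks include some of the keys' sides, which also explains yellow and green reading 2–4 mm below the 74 mm given. The up and down states are still clear.

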